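# Lock the workpiece into the fixture with the slot key

### The arm

A 6-joint arm with a two-finger parallel gripper is mounted at the origin on a cart in front of the work surface, level with it; the furniture and walls round the work are solid. World frame = base frame: x ahead of the robot, y to its left, z up, the work surface at z = 0. Lengths are in m, angles in rad, forces in N, time in s.
With the tool pointing down it reaches from about 0.375 to 0.925 m from the base axis. Payload 5.7 kg.
Tool frame: the origin (TCP) lies on the mounting face of the last link; the fingertips stand 182 mm ahead of it and the grasp point (between the pads) lies 163 mm ahead of it (manip.nose_length is the distance from the TCP to the fingertips, in m); z points along the fingers, y is the line along which they close (so a half turn about z gives the same grasp; the last joint's range is limited). The gripper opens to 88 mm and grips with 3 to 60 N. Pads are 20 mm wide; open, the fingers measure 115 mm over their backs; the gripper's body (75 mm by 178 mm) begins 61 mm behind the grasp point.
Start: joints at [-1.22, 0.359, 1.51, -0, 1.272, -0.115], TCP at [0.269, -0.536, 0.405] pointing down, gripper open.
Joint ranges: [-2.97, 2.97], [-1.01, 2.36], [0.21, 2.38], [-0.96, 4.11], [0.2, 2.71], [-2.98, 2.98]. Speed limits (rad/s): [2.39, 2.39, 3.14, 3.14, 3.14, 3.14].

### API

Orientations are given as a unit quaternion [w, x, y, z].
In Python, from bench import manip, capture, boxes_of gives the robot as it stands.
- The arm moves only by the tool drive_tool, never from a script. Its argument "increments" is a list of rows, each an object of numbers: "tx", "ty", "tz": the shift along the tool's x, y, z in mm; "ax", "ay", "az": the turn, a rotation vector about the tool's x, y, z in rad; "fingers": the finger opening in mm, from 0 to 87.8. In form: [{"tx": .., "ty": .., "tz": .., "ax": .., "ay": .., "az": .., "fingers": ..}, ...]. A call has 1 to 12 rows; each row is the pose to reach, as a shift and turn from the pose commanded when the call began, along the tool's axes at that moment; what a row does not reach only later rows make up. A row lasts 1/12 s, in which the tool goes at most 41.7 mm and 7.16 degrees, less where a joint would pass 70% of its speed; a pose out of reach is approached as far as the arm can. A call with a gripper value outside its range is refused whole. The fingers move at their own pace and stop on an object; "force" is the grip in N (left out, the last holds). Time passes only in rows, so rows that repeat a pose let the fingers close. It gives the time, the measured TCP pose, the force, the opening and the grip force at its end, in the units of the state.
- manip.observe(): the state, without advancing time (a new reading comes with each control period).
- capture(name): name is "scene" or "top"; returns a dict with "pixels" (480x640x3 uint8, blue, green, red), "z_map" (480x640 float32, m along the optical axis (not along the pixel's ray), 0 where there is no reading), "mtx" (3x3 intrinsics, pixels), "k1" (the pictures are not rectified: a ray, as slopes to the right and down, at radius r is drawn at 1 + k1 r^2 times it, then the intrinsics apply), "extrinsics" (4x4, takes a point from camera to world coordinates). Camera axes: x right, y down, z forward; pixel columns grow to the right and rows downward; lengths in m; the calibration is good to about 2 mm. A picture is of the moment at which its call begins.
- manip.close_job(): hands the job in; it is judged then, once.
Trained networks look in a picture, given as the dict that the camera call returned (one of the last four; its "shot" number tells which), for a name from the list of things; names that differ only in an ending like _2 or _b are one class to them, and where a whole thing is asked for, a point or a joint stands for the part that bears it (a point fixed in the world has none). Each returns a list of dicts, best first, with "conf" (0 to 1); they miss things now and then, are a little off and sometimes report something else, mostly with a low value. They report only what shows in the picture. A call takes as long as a camera call. They do not tell look-alikes from the thing itself.
- boxes_of(picture, query): "xyz" ([x, y, z] in m, in world coordinates, good to about 4 mm: the middle of the surface that is visible of it).
The state is a dict: "time_s": time; "joint_pos": joint angles; "joint_vel": joint speeds; "effort": joint torques, N m; "eef_pos": TCP position; "eef_rot": TCP orientation; "contact_force": force on the tool from outside, world axes, zero at the start; "moment": the same for the moment, N m; "gripper_width": finger opening in m; "grip_force": force on a finger pad.
Only numpy, scipy, OpenCV 4.12 (cv2) and the standard library are available. Lean on these libraries where they do the work, as an engineer would, in place of code of your own. Each camera call takes 0.05 s, during which the arm holds its last target. There are 200 camera calls.

### The job

The wood offcut lies between the rails of the fixture board. Take the T-handled key with the flat blade from the key rack, line its blade up with the slot in the hub of the retaining arm and set it down in the slot until its collar rests on the hub; then turn the arm with the key clockwise (seen from above) to its stop, so that it lies across the offcut. Let go and leave the key standing in the slot; leave the round-footed key in the rack and the offcut in place.

Things in the scene. Friction and masses are not known exactly. Their poses are not given: they have to be found in the camera images.
- blade_key: The key to use: loose dark steel T-handled key, 0.25 kg, upright in a rack hole with up to 5 mm play, foot 20 mm above the bench; lifts straight out. Origin: centre of the foot's bottom, z up. Foot: flat blade 40 mm along its x, 8 mm along y, z 0 to 30 mm, stepped to 28 x 5 mm at the tip. Collar 60 mm in diameter, z 30 to 39 mm; stem 16 mm. A half turn makes no difference.
- key_handle (a point): Where to grip the blade key: centre of its T-bar, 84 mm above the foot's bottom. The bar is 76 mm long along the key's x (parallel to the blade), 16 mm across (y) and 20 mm high; grip it across the 16 mm. 94 mm is the key's total height. Axes as the key's.
- round_key: The wrong key, leave it in the rack: same dark steel stem and collar, but a round foot 30 mm in diameter and a round knob 42 mm in diameter on top, 96 mm tall. It stands in the other hole, 110 mm from the blade key; which hole holds which varies. Origin at the centre of the bottom of its foot.
- rack: Fixed wooden rack for the keys, 90 mm (x) x 190 mm (y), 50 mm high: an 8 mm board on two end panels, with two round holes 50 mm in diameter at y = +55 and -55 mm. The keys' collars rest on its top, their feet hang through. Origin at the centre of its underside.
- slot (a point): Centre of the slot's mouth in the top of the hub (aluminium block 76 x 40 mm), 77 mm above the bench; z up, x along the slot and towards the arm's tip. Slot 50 mm (x) x 18 mm (y), 34 mm deep: 5 mm play each side and about 15 degrees of free turn either way for the blade. Seated, the key's collar rests on the hub, foot 30 mm below and T-bar centre 54 mm above this point.
- retainer (a joint): Angle in rad of the retaining arm about the vertical axis through the slot. 0 = fully open, grows clockwise seen from above; starts at 0 to 0.2; hard stop at 1.1, where the arm lies across the offcut. Light friction (0.08 N m) holds it where it is left, no spring. Because of its free turn the key has to turn up to 0.26 rad further than the arm.
- retainer_tip (a point): Point on top of the retaining arm, 110 mm from the slot along its x, 77 mm above the bench. The aluminium arm is 26 mm wide, 12 mm thick, flush with the hub's top and ends 127 mm from the slot; a screw head here stands 10 mm higher. It passes 3 mm above the offcut.
- jig: Fixture board, fixed: plywood 200 mm (x) x 220 mm (y) x 18 mm. The hub stands on a round pedestal at y = -50 mm of it; two low rails along x at y = 30 and 90 mm hold the offcut. Origin at the centre of its underside.
- workpiece: Loose wood offcut 44 x 135 x 44 mm, lying between the rails on the fixture board, its top 62 mm above the bench. Origin at the centre of its underside, long side along its y. Leave it where it lies.
There are look-alikes about, which are no part of the job. What is shaped like the blade_key but pink or turquoise is not meant.

How it is judged:
On the way, in this order (a step that is already met when the one before it is completed fails the run):
1. the blade key is seated in the slot, with the arm still open (joint below 0.5 rad) (z of blade_key in the frame of slot below -0.022 m and horizontal distance between blade_key and slot below 0.015 m and angle between blade_key's own z axis and vertical below 0.2 rad and value of joint retainer below 0.5 rad), for 0.1 s.
2. the arm is turned past 0.7 rad with the key: key seated and touched by the fingers (z of blade_key in the frame of slot below -0.022 m and horizontal distance between blade_key and slot below 0.015 m and angle between blade_key's own z axis and vertical below 0.2 rad and value of joint retainer above 0.7 rad and contact force between the fingers and blade_key above 0.5 N), for 0.05 s.
At the end, for the whole second after the job is handed in: The arm is within 0.18 rad (10 degrees) of its stop (joint above 0.92), the blade key stands in the slot, its foot at least 22 mm below the mouth and within 15 mm of its centre, upright within 0.2 rad and at rest; the offcut still lies on the board (z of blade_key in the frame of slot below -0.022 m and horizontal distance between blade_key and slot below 0.015 m and angle between blade_key's own z axis and vertical below 0.2 rad and value of joint retainer above 0.92 rad and linear speed of blade_key below 0.02 m/s and horizontal distance between workpiece and jig below 0.1 m); the robot touches nothing.
It fails at once if the round key is lifted or moved by more than 30 mm (distance of round_key from where it was at the start of the episode above 0.03 m).
It fails at once if the offcut is moved by more than 20 mm (distance of workpiece from where it was at the start of the episode above 0.02 m).
It also fails if it takes over 42 s, if anything falls off the work surface, if the arm or the gripper's body presses on something with over 40 N, if the wrist force passes 120 N, or if a joint passes its speed limit or range.

## Working session

There is one attempt and no reset: what is moved stays moved. The work goes in short steps, Python scripts to look and compute and a tool call to move; the robot and the scene stay as the last step left them, time stands still between calls to the robot, and variables do not carry over. Pictures are saved under pics/ and viewed, at most 10 in all, crops included, and the job is handed in when it is done.

Besides the shell and the picture viewer there is one more tool, called after "Emit:" as name(argument=value, ...), one argument or row to a line, values as JSON. drive_tool: Moves the arm, as the interface text tells. Its arguments: {"type":"object","properties":{"increments":{"type":"array"},"force":{"type":"number"}},"required":["increments"]}

```bash
mkdir -p pics; ls
cat > h.py <<'E'
import numpy as np, cv2
from bench import manip, capture, boxes_of
def cloud(p):
    K=p["mtx"];z=p["z_map"];h,w=z.shape
    u,v=np.meshgrid(np.arange(w),np.arange(h))
    xy=cv2.undistortPoints(np.stack([u,v],-1).reshape(-1,1,2).astype(np.float64),np.array(K,float),np.array([p["k1"],0,0,0.])).reshape(h,w,2)
    P=np.dstack([xy*z[...,None],z])
    T=np.array(p["extrinsics"]); W=P@T[:3,:3].T+T[:3,3]; W[z==0]=np.nan
    return W
def pix(p,X):
    T=np.linalg.inv(np.array(p["extrinsics"]));c=T[:3,:3]@np.array(X)+T[:3,3]
    return cv2.projectPoints(c.reshape(1,1,3),np.zeros(3),np.zeros(3),np.array(p["mtx"],float),np.array([p["k1"],0,0,0.]))[0].ravel().round(0)
E
python3 - <<'E'
from h import *
print(manip.observe())
for n in("scene","top"):
    p=capture(n);cv2.imwrite(f"pics/{n}0.png",p["pixels"]);print(n,np.round(p["extrinsics"],3).tolist(),p["k1"])
    for q in("blade_key","round_key","rack","slot","retainer_tip","jig","workpiece","key_handle","retainer"):
        for d in boxes_of(p,q)[:4]:print(q,np.round(d["xyz"],3),round(d["conf"],2),pix(p,d["xyz"]))
E
```

```text
pics
{'time_s': 0.0, 'joint_pos': array([-1.22007449e+00,  3.59500229e-01,  1.51142526e+00, -9.37742083e-06,
        1.27246785e+00, -1.15098122e-01]), 'joint_vel': array([ 1.54085931e-04, -7.81017184e-05, -4.65007139e-04, -1.61425705e-05,
        5.74839904e-04,  1.73896969e-03]), 'effort': array([ 5.15266976e-03, -5.15370047e+01, -2.70727050e+01,  6.76113716e-02,
        3.46948800e-02, -1.41711680e-04]), 'eef_pos': array([ 0.26936392, -0.53574254,  0.40381486]), 'eef_rot': array([-8.93574812e-04,  9.72998150e-01,  2.30811156e-01, -1.10275119e-04]), 'contact_force': array([ 0.31556751, -0.0901005 , -0.11623358]), 'moment': array([-0.0177243 ,  0.01242965,  0.03469293]), 'grip_force': 0.0, 'gripper_width': 0.0876002615792856}
scene [[-0.584, -0.338, 0.738, -0.23], [-0.811, 0.271, -0.518, 0.511], [-0.025, -0.901, -0.433, 0.535], [0.0, 0.0, 0.0, 1.0]] -0.10672161268043669
blade_key [ 0.534 -0.034  0.04 ] 0.76 [325. 259.]
blade_key [ 0.411 -0.118  0.01 ] 0.59 [394. 281.]
round_key [ 0.564 -0.154  0.082] 0.76 [360. 221.]
rack [ 0.564 -0.13   0.034] 0.94 [352. 244.]
slot [0.495 0.157 0.0
[... 368 characters left out ...]
, -0.988, 0.153, 0.323], [-1.0, 0.011, 0.009, 0.006], [-0.011, -0.153, -0.988, 1.16], [0.0, 0.0, 0.0, 1.0]] 0.03566205688489246
blade_key [ 0.542 -0.042  0.039] 0.84 [353. 220.]
blade_key [ 0.412 -0.132  0.043] 0.61 [404. 289.]
round_key [ 0.564 -0.163  0.102] 0.86 [423. 199.]
rack [ 0.555 -0.222  0.049] 0.68 [451. 210.]
slot [0.502 0.159 0.077] 0.61 [241. 239.]
retainer_tip [0.504 0.162 0.077] 0.55 [240. 237.]
jig [0.526 0.167 0.016] 0.9 [242. 231.]
workpiece [0.546 0.236 0.064] 0.67 [200. 216.]
key_handle [ 0.533 -0.04   0.038] 0.95 [352. 224.]
key_handle [ 0.413 -0.136  0.043] 0.88 [406. 288.]
key_handle [ 0.55  -0.268  0.072] 0.86 [479. 210.]
retainer [0.503 0.159 0.076] 0.73 [241. 238.]
```

Run:
```python
from h import *
a=cv2.imread("pics/scene0.png");b=cv2.imread("pics/top0.png")
cv2.imwrite("pics/t1.png",cv2.resize(b[140:350,170:500],None,fx=2.4,fy=2.4,interpolation=2))
cv2.imwrite("pics/s1.png",cv2.resize(a[180:370,150:450],None,fx=2.6,fy=2.6,interpolation=2))
```

```text
(no output)
```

View pics/t1.png

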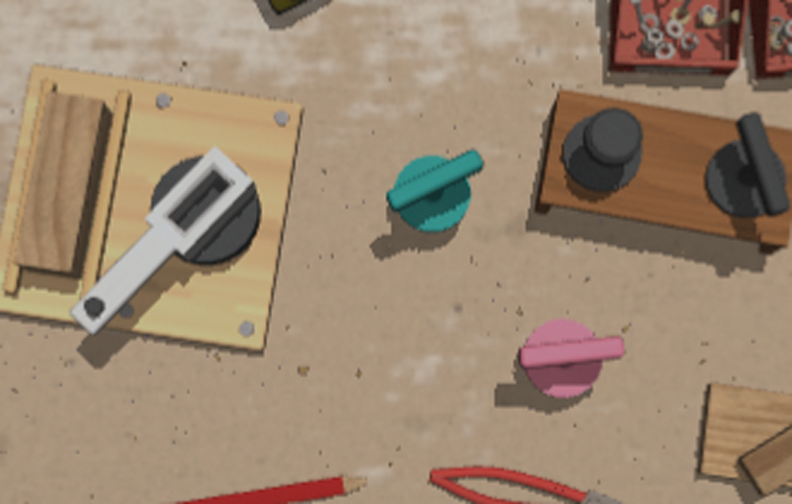

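View pics/s1.png

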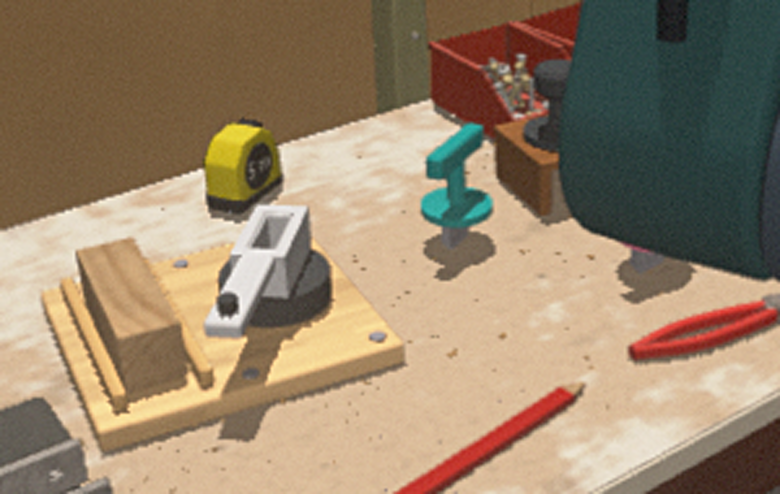

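The top crop shows four candidate keys:
- Dark T-bar key at crop (762,165), full picture (487,209). It is dark steel, stands in the rack and has a T-bar, so it is the blade key.
- Dark knob key at (612,140), the round key.
- Turquoise key at (435,190), a look-alike.
- Pink key at (570,350), a look-alike.

The hub with the slot is at (200,200), and the arm tip screw at (95,307). I'll measure from depth and confirm the key in a crop.

```bash
cat >> h.py <<'E'
def rect(P):
    r=cv2.minAreaRect((P[:,:2]*1000).astype(np.float32));return np.array(r[0]).round(1),np.array(r[1]).round(1),r[2]
def sel(W,c,r,z0,z1):
    m=(np.hypot(W[...,0]-c[0],W[...,1]-c[1])<r)&(W[...,2]>z0)&(W[...,2]<z1);return m
E
python3 - <<'E'
from h import *
p=capture("top");W=cloud(p);b=p["pixels"]
cv2.imwrite("pics/t2.png",cv2.resize(b[165:255,430:540],None,fx=6,fy=6,interpolation=2))
m=sel(W,(.55,-.27),.07,.095,.14);P=W[m];print("bar",len(P),rect(P),np.median(P[:,2]),P.mean(0))
m=sel(W,(.55,-.27),.05,.05,.075);P=W[m];print("collar",len(P),rect(P),np.median(P[:,2]))
m=sel(W,(.56,-.16),.05,.10,.14);P=W[m];print("knob",len(P),rect(P),np.median(P[:,2]))
m=sel(W,(.50,.16),.13,.07,.083);P=W[m];print("hub+arm",len(P),np.median(P[:,2]))
cv2.imwrite("pics/m.png",np.where(m,255,0).astype(np.uint8))
# hub inner slot: pixels, brute fit via contour
c,h=cv2.findContours(m.astype(np.uint8),cv2.RETR_CCOMP,cv2.CHAIN_APPROX_NONE)
for i,cc in enumerate(c):
    if len(cc)>12:
        uv=cc.reshape(-1,2);Q=W[uv[:,1],uv[:,0]];Q=Q[m[uv[:,1],uv[:,0]]]
        print(len(cc),h[0][i],rect(Q))
m=sel(W,(.55,-.2),.16,.04,.055);P=W[m];print("rack",len(P),rect(P),np.median(P[:,2]))
m=sel(W,(.53,.24),.12,.057,.068)&(W[...,1]>.20);P=W[m];print("work",len(P),rect(P),np.median(P[:,2]))
E
```

```text
bar 507 (array([ 546.9, -273.5]), array([77.9, 19.5]), 15.275626182556152) 0.11220946514038377 [ 0.54461941 -0.27152553  0.11103475]
collar 1035 (array([ 547.4, -267. ]), array([94.2, 91.1]), 78.15788269042969) 0.054174724225250825
knob 472 (array([ 566.6, -165.5]), array([40.9, 41.2]), 77.66559600830078) 0.11461045667919478
hub+arm 1384 0.0763992862487789
178 [-1  0  2 -1] (array([497.3, 169.7]), array([ 41.6, 164.5]), 47.02248001098633)
25 [ 4  2 -1  1] (array([450. , 215.8]), array([17.8, 15. ]), 45.842445373535156)
59 [10  8 -1  1] (array([529.4, 139. ]), array([20.7, 51.5]), 46.4863395690918)
rack 3596 (array([ 551.8, -202.1]), array([228.3, 314.4]), 50.32285690307617) 0.04954855393003488
work 1788 (array([526.2, 246.1]), array([185.6,  70.6]), 2.575500965118408) 0.06181990305246643
```

View pics/t2.png

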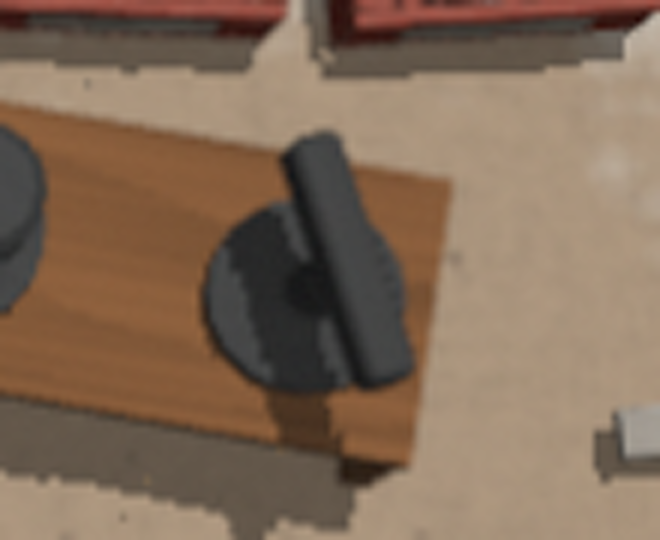

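The crop confirms it: a dark straight T-bar runs from (315,140) to (390,385) over a dark collar in the rack hole, so this is the blade key. Next I refine the bar's centre and axis.

Run:
```python
from h import *
for k in range(2):
    p=capture("top");W=cloud(p)
    P=W[sel(W,(.546,-.272),.06,.106,.13)];print("bar",len(P),rect(P),np.median(P[:,2]),P.mean(0).round(4))
    m=sel(W,(.55,-.27),.06,.055,.064);P=W[m];c,r=cv2.minEnclosingCircle((P[:,:2]*1000).astype(np.float32));print("collar",np.round(c,1),r,np.median(P[:,2]))
    d=np.array([np.cos(np.radians(15.3)),np.sin(np.radians(15.3))])
s=manip.observe();from scipy.spatial.transform import Rotation as R
q=s["eef_rot"];r=R.from_quat(q[[1,2,3,0]])
print("tool delta mm to hover",r.inv().apply(np.array([.546,-.272,.347])-s["eef_pos"])*1000,r.as_matrix().round(3))
```

```text
bar 435 (array([ 546.8, -273. ]), array([77.3, 18.5]), 15.543581008911133) 0.11306136471183348 [ 0.5451 -0.2722  0.1128]
collar [ 545.2 -279.7] 43.60519790649414 0.05771182601018798
bar 437 (array([ 546.6, -272.8]), array([76.9, 18.6]), 16.951129913330078) 0.11266072721443665 [ 0.5451 -0.2723  0.1126]
collar [ 547.3 -268. ] 54.02283477783203 0.05791707301036597
tool delta mm to hover [ 365.66992817 -111.69289374   57.63174934] [[ 0.893  0.449 -0.   ]
 [ 0.449 -0.893  0.   ]
 [-0.    -0.    -1.   ]]
```

Emit:
drive_tool(
  increments=[
    {"tx": 37, "ty": -11, "tz": 3, "az": 0.02, "fingers": 60},
    {"tx": 75, "ty": -22, "tz": 8, "az": 0.05, "fingers": 60},
    {"tx": 112, "ty": -33, "tz": 14, "az": 0.08, "fingers": 60},
    {"tx": 150, "ty": -45, "tz": 20, "az": 0.1, "fingers": 60},
    {"tx": 187, "ty": -56, "tz": 27, "az": 0.12, "fingers": 60},
    {"tx": 224, "ty": -67, "tz": 34, "az": 0.14, "fingers": 60},
    {"tx": 261, "ty": -79, "tz": 41, "az": 0.16, "fingers": 60},
    {"tx": 298, "ty": -90, "tz": 48, "az": 0.18, "fingers": 60},
    {"tx": 335, "ty": -101, "tz": 54, "az": 0.187, "fingers": 60},
    {"tx": 366, "ty": -112, "tz": 57, "az": 0.187, "fingers": 60},
    {"tx": 366, "ty": -112, "tz": 57, "az": 0.187, "fingers": 60},
    {"tx": 366, "ty": -112, "tz": 57, "az": 0.187, "fingers": 60},
  ],
)

```text
invalid input
```

```bash
cat >> h.py <<'E'
from scipy.spatial.transform import Rotation as R
def tool():
    s=manip.observe();q=s["eef_rot"];r=R.from_quat(q[[1,2,3,0]]);M=r.as_matrix()
    print("t",round(s["time_s"],2),"tcp",s["eef_pos"].round(4),"yaw",np.degrees(np.arctan2(M[1,0],M[0,0])).round(2),"z",M[:,2].round(3),"F",s["contact_force"].round(1),"M",s["moment"].round(2),"w",round(s["gripper_width"],4),"g",round(s["grip_force"],1),"q",s["joint_pos"].round(2));return s,r
def to(x): s,r=tool();print("d",(r.inv().apply(np.array(x)-s["eef_pos"])*1000).round(1))
E
python3 - <<'E'
from h import *
to([.546,-.2725,.267])
p=capture("scene");W=cloud(p);b=p["pixels"]
P=W[sel(W,(.546,-.2725),.055,.085,.122)];print("bar",len(P),rect(P),np.percentile(P[:,2],[5,50,95]),P.mean(0).round(4))
T=W[sel(W,(.546,-.2725),.055,.108,.122)];print("top",len(T),rect(T),np.median(T[:,2]))
Q=W[sel(W,(.53,.139),.14,.072,.083)];print("hub",len(Q),rect(Q),np.median(Q[:,2]))
u,v=pix(p,(.546,-.2725,.11)).astype(int)
c=b[max(v-60,0):v+60,max(u-80,0):u+80];cv2.imwrite("pics/s2.png",cv2.resize(c,None,fx=4.5,fy=4.5,interpolation=2));print(u,v)
E
```

```text
t 1.15 tcp [ 0.2695 -0.5361  0.4046] yaw 26.69 z [-0.  0. -1.] F [-0.8  0.1 -0.3] M [-0.01  0.02 -0.  ] w 0.0877 g 0.0 q [-1.22  0.36  1.51 -0.    1.27 -0.12]
d [ 365.4 -111.2  137.6]Traceback (most recent call last):
  File "<stdin>", line 4, in <module>
    return _quantile_unchecked(
        a, q, axis, out, overwrite_input, method, keepdims, weights)
    return _ureduce(a,
                    func=_quantile_ureduce_func,
    ...<5 lines>...
                    overwrite_input=overwrite_input,
                    method=method)
    r = func(a, **kwargs)
    result = _quantile(arr,
                       quantiles=q,
    ...<2 lines>...
                       out=out,
                       weights=wgt)
    slices_having_nans = np.isnan(arr[-1, ...])
                                  ~~~^^^^^^^^^
IndexError: index -1 is out of bounds for axis 0 with size 0
```

The move call was refused, perhaps because it needs every field. I'll retry with all fields and a force.

Emit:
drive_tool(
  increments=[
    {"tx": 75, "ty": -22, "tz": 8, "ax": 0, "ay": 0, "az": 0.05, "fingers": 60},
    {"tx": 75, "ty": -22, "tz": 8, "ax": 0, "ay": 0, "az": 0.05, "fingers": 60},
    {"tx": 150, "ty": -45, "tz": 20, "ax": 0, "ay": 0, "az": 0.1, "fingers": 60},
    {"tx": 150, "ty": -45, "tz": 20, "ax": 0, "ay": 0, "az": 0.1, "fingers": 60},
    {"tx": 224, "ty": -67, "tz": 34, "ax": 0, "ay": 0, "az": 0.14, "fingers": 60},
    {"tx": 224, "ty": -67, "tz": 34, "ax": 0, "ay": 0, "az": 0.14, "fingers": 60},
    {"tx": 298, "ty": -90, "tz": 48, "ax": 0, "ay": 0, "az": 0.187, "fingers": 60},
    {"tx": 298, "ty": -90, "tz": 48, "ax": 0, "ay": 0, "az": 0.187, "fingers": 60},
    {"tx": 366, "ty": -112, "tz": 57, "ax": 0, "ay": 0, "az": 0.187, "fingers": 60},
    {"tx": 366, "ty": -112, "tz": 57, "ax": 0, "ay": 0, "az": 0.187, "fingers": 60},
    {"tx": 366, "ty": -112, "tz": 57, "ax": 0, "ay": 0, "az": 0.187, "fingers": 60},
  ],
  force=30,
)

```text
time_s: 2.12
eef_pos: [0.5493, -0.2676, 0.3468]
eef_rot: [-0.001, 0.99, 0.141, 0.001]
contact_force: [-0.6, -0.7, 0.1]
gripper_width: 0.0596
grip_force: 0.0
```

Run:
```python
from h import *
p=capture("scene");W=cloud(p);b=p["pixels"]
to([.546,-.2725,.267])
T=W[sel(W,(.546,-.2725),.055,.085,.122)];print("top",len(T))
if len(T)>5:print(rect(T),np.percentile(T[:,2],[5,50,95]))
Q=W[sel(W,(.53,.139),.14,.072,.083)];print("hub",len(Q),rect(Q),np.median(Q[:,2]))
u,v=pix(p,(.546,-.2725,.11)).astype(int)
c=b[max(v-60,0):v+60,max(u-80,0):u+80];cv2.imwrite("pics/s2.png",cv2.resize(c,None,fx=4.5,fy=4.5,interpolation=2));print(u,v)
```

```text
t 2.17 tcp [ 0.5478 -0.2693  0.3471] yaw 16.21 z [-0.     0.001 -1.   ] F [-0.8 -0.3  1.1] M [-0.    0.02  0.04] w 0.0601 g 0.0 q [-0.57  0.43  1.55  0.    1.16  0.72]
d [-2.6  2.6 80.1]
top 0
hub 738 (array([498.7, 167.1]), array([ 40.9, 169.5]), 45.910282135009766) 0.07657635549178132
404 200
```

View pics/s2.png

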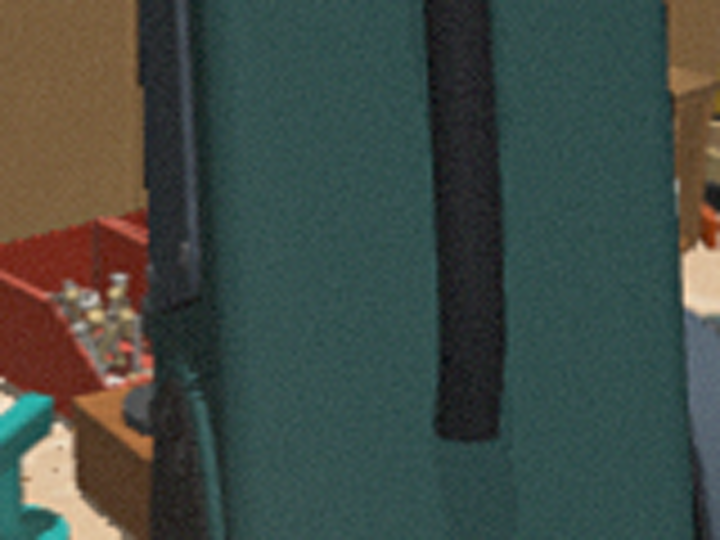

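The arm hides the key from this camera. The hub still agrees between views to about 3 mm (498.7,167.1 against 497.3,169.7), and the bar top at 0.113 m matches the expected 0.114. Descending now, not closing yet.

Emit:
drive_tool(
  increments=[
    {"tx": 0, "ty": 0, "tz": 20, "ax": 0, "ay": 0, "az": 0, "fingers": 60},
    {"tx": 0, "ty": 0, "tz": 35, "ax": 0, "ay": 0, "az": 0, "fingers": 60},
    {"tx": 0, "ty": 0, "tz": 35, "ax": 0, "ay": 0, "az": 0, "fingers": 60},
    {"tx": 0, "ty": 0, "tz": 35, "ax": 0, "ay": 0, "az": 0, "fingers": 60},
  ],
)

```text
time_s: 2.5
eef_pos: [0.5453, -0.2722, 0.3122]
eef_rot: [-0.001, 0.99, 0.139, -0.001]
contact_force: [1.1, -0.7, -0.4]
gripper_width: 0.0601
grip_force: 0.0
```

Run:
```python
from h import *
to([.546,-.2725,.267])
```

```text
t 2.5 tcp [ 0.5453 -0.2722  0.3122] yaw 15.92 z [-0.002  0.001 -1.   ] F [ 1.1 -0.7 -0.4] M [ 0.03 -0.05  0.02] w 0.0601 g 0.0 q [-0.58  0.47  1.59 -0.    1.09  0.72]
d [ 0.7  0.5 45.2]
```

Now on target. Descend 45 mm more and close.

Emit:
drive_tool(
  increments=[
    {"tx": 0, "ty": 0, "tz": 20, "ax": 0, "ay": 0, "az": 0, "fingers": 60},
    {"tx": 0, "ty": 0, "tz": 40, "ax": 0, "ay": 0, "az": 0, "fingers": 60},
    {"tx": 0, "ty": 0, "tz": 45, "ax": 0, "ay": 0, "az": 0, "fingers": 60},
    {"tx": 0, "ty": 0, "tz": 45, "ax": 0, "ay": 0, "az": 0, "fingers": 60},
    {"tx": 0, "ty": 0, "tz": 45, "ax": 0, "ay": 0, "az": 0, "fingers": 10},
    {"tx": 0, "ty": 0, "tz": 45, "ax": 0, "ay": 0, "az": 0, "fingers": 10},
    {"tx": 0, "ty": 0, "tz": 45, "ax": 0, "ay": 0, "az": 0, "fingers": 10},
    {"tx": 0, "ty": 0, "tz": 45, "ax": 0, "ay": 0, "az": 0, "fingers": 10},
    {"tx": 0, "ty": 0, "tz": 45, "ax": 0, "ay": 0, "az": 0, "fingers": 10},
    {"tx": 0, "ty": 0, "tz": 45, "ax": 0, "ay": 0, "az": 0, "fingers": 10},
    {"tx": 0, "ty": 0, "tz": 45, "ax": 0, "ay": 0, "az": 0, "fingers": 10},
  ],
  force=40,
)

```text
time_s: 3.42
eef_pos: [0.5465, -0.272, 0.2681]
eef_rot: [0.001, 0.99, 0.139, 0.001]
contact_force: [1.0, -0.8, 0.1]
gripper_width: 0.0166
grip_force: 0.9
```

Emit:
drive_tool(
  increments=[
    {"tx": 0, "ty": 0, "tz": 0, "ax": 0, "ay": 0, "az": 0, "fingers": 10},
    {"tx": 0, "ty": 0, "tz": 0, "ax": 0, "ay": 0, "az": 0, "fingers": 10},
    {"tx": 0, "ty": 0, "tz": 0, "ax": 0, "ay": 0, "az": 0, "fingers": 10},
    {"tx": 0, "ty": 0, "tz": -25, "ax": 0, "ay": 0, "az": 0, "fingers": 10},
    {"tx": 0, "ty": 0, "tz": -60, "ax": 0, "ay": 0, "az": 0, "fingers": 10},
    {"tx": 0, "ty": 0, "tz": -100, "ax": 0, "ay": 0, "az": 0, "fingers": 10},
    {"tx": 0, "ty": 0, "tz": -120, "ax": 0, "ay": 0, "az": 0, "fingers": 10},
    {"tx": 0, "ty": 0, "tz": -120, "ax": 0, "ay": 0, "az": 0, "fingers": 10},
  ],
  force=40,
)

```text
time_s: 4.08
eef_pos: [0.5473, -0.2721, 0.3923]
eef_rot: [0.002, 0.99, 0.139, 0.003]
contact_force: [1.0, 0.2, -1.1]
gripper_width: 0.0157
grip_force: 40.0
```

Run:
```python
from h import *
to([.5293,.1388,.387])
```

```text
t 4.08 tcp [ 0.5473 -0.2721  0.3923] yaw 15.98 z [ 0.006 -0.004 -1.   ] F [ 1.   0.2 -1.1] M [-0.01 -0.05 -0.01] w 0.0157 g 40.0 q [-0.57  0.38  1.5   0.    1.25  0.72]
d [  95.8 -400.     3.7]
```

Emit:
drive_tool(
  increments=[
    {"tx": 8, "ty": -35, "tz": 0, "ax": 0, "ay": 0, "az": -0.11, "fingers": 10},
    {"tx": 16, "ty": -70, "tz": 0, "ax": 0, "ay": 0, "az": -0.22, "fingers": 10},
    {"tx": 25, "ty": -105, "tz": 0, "ax": 0, "ay": 0, "az": -0.33, "fingers": 10},
    {"tx": 34, "ty": -140, "tz": 0, "ax": 0, "ay": 0, "az": -0.44, "fingers": 10},
    {"tx": 42, "ty": -175, "tz": 0, "ax": 0, "ay": 0, "az": -0.55, "fingers": 10},
    {"tx": 50, "ty": -210, "tz": 0, "ax": 0, "ay": 0, "az": -0.66, "fingers": 10},
    {"tx": 59, "ty": -245, "tz": 0, "ax": 0, "ay": 0, "az": -0.77, "fingers": 10},
    {"tx": 67, "ty": -280, "tz": 0, "ax": 0, "ay": 0, "az": -0.88, "fingers": 10},
    {"tx": 75, "ty": -315, "tz": 0, "ax": 0, "ay": 0, "az": -0.99, "fingers": 10},
    {"tx": 84, "ty": -350, "tz": 0, "ax": 0, "ay": 0, "az": -1.1, "fingers": 10},
    {"tx": 90, "ty": -375, "tz": 0, "ax": 0, "ay": 0, "az": -1.2, "fingers": 10},
    {"tx": 96, "ty": -400, "tz": 0, "ax": 0, "ay": 0, "az": -1.3, "fingers": 10},
  ],
)

```text
time_s: 5.08
eef_pos: [0.5267, 0.1412, 0.3851]
eef_rot: [-0.002, 0.702, 0.712, -0.002]
contact_force: [0.6, 0.5, -0.8]
gripper_width: 0.0159
grip_force: 40.0
```

Emit:
drive_tool(
  increments=[
    {"tx": 0, "ty": 0, "tz": 0, "ax": 0, "ay": 0, "az": -0.11, "fingers": 10},
    {"tx": 0, "ty": 0, "tz": 0, "ax": 0, "ay": 0, "az": -0.22, "fingers": 10},
    {"tx": 0, "ty": 0, "tz": 0, "ax": 0, "ay": 0, "az": -0.33, "fingers": 10},
    {"tx": 0, "ty": 0, "tz": 0, "ax": 0, "ay": 0, "az": -0.44, "fingers": 10},
    {"tx": 0, "ty": 0, "tz": 0, "ax": 0, "ay": 0, "az": -0.55, "fingers": 10},
    {"tx": 0, "ty": 0, "tz": 0, "ax": 0, "ay": 0, "az": -0.66, "fingers": 10},
    {"tx": 0, "ty": 0, "tz": 0, "ax": 0, "ay": 0, "az": -0.76, "fingers": 10},
    {"tx": 0, "ty": 0, "tz": 0, "ax": 0, "ay": 0, "az": -0.79, "fingers": 10},
    {"tx": 0, "ty": 0, "tz": 0, "ax": 0, "ay": 0, "az": -0.79, "fingers": 10},
    {"tx": 0, "ty": 0, "tz": 0, "ax": 0, "ay": 0, "az": -0.79, "fingers": 10},
    {"tx": 0, "ty": 0, "tz": 0, "ax": 0, "ay": 0, "az": -0.79, "fingers": 10},
  ],
)

```text
time_s: 6.0
eef_pos: [0.5278, 0.1393, 0.3864]
eef_rot: [-0.001, 0.377, 0.926, -0.001]
contact_force: [0.2, 0.4, -3.2]
gripper_width: 0.0157
grip_force: 40.0
```

Run:
```python
from h import *
p=capture("scene");W=cloud(p);b=p["pixels"]
s,r=tool();c=s["eef_pos"]
to([.5293,.1388,.354])
g=c[:2]
for z0,z1 in((.14,.165),(.165,.19),(.19,.235)):
    P=W[sel(W,g,.06,c[2]-.163-.084+z0-.135,c[2]-.163-.084+z1-.135)]
    if len(P)>5:print(z0,len(P),rect(P),P.min(0).round(3),P.max(0).round(3))
u,v=pix(p,(g[0],g[1],c[2]-.22)).astype(int)
cv2.imwrite("pics/s3.png",cv2.resize(b[v-70:v+110,u-120:u+120],None,fx=3.3,fy=3.3,interpolation=2));print(u,v)
p=capture("top");cv2.imwrite("pics/top3.png",p["pixels"]);
```

```text
t 6.05 tcp [0.528  0.1393 0.3868] yaw 135.66 z [-0.002 -0.    -1.   ] F [-0.9 -0.  -3.5] M [-0.04 -0.14 -0.03] w 0.0156 g 40.0 q [ 0.13  0.3   1.65  0.    1.19 -0.67]
t 6.05 tcp [0.528  0.1393 0.3868] yaw 135.66 z [-0.002 -0.    -1.   ] F [-0.9 -0.  -3.5] M [-0.04 -0.14 -0.03] w 0.0156 g 40.0 q [ 0.13  0.3   1.65  0.    1.19 -0.67]
d [-1.3  0.6 32.8]
0.14 97 (array([517. , 143.1]), array([41.4, 49.8]), 0.6578841209411621) [0.496 0.118 0.145] [0.538 0.168 0.17 ]
0.165 451 (array([523.5, 140.4]), array([58.6, 56.4]), 56.65767288208008) [0.494 0.108 0.17 ] [0.557 0.169 0.195]
0.19 472 (array([521.2, 141.1]), array([34.7, 67.2]), 30.49420928955078) [0.495 0.117 0.195] [0.553 0.17  0.24 ]
249 226
```

View pics/s3.png

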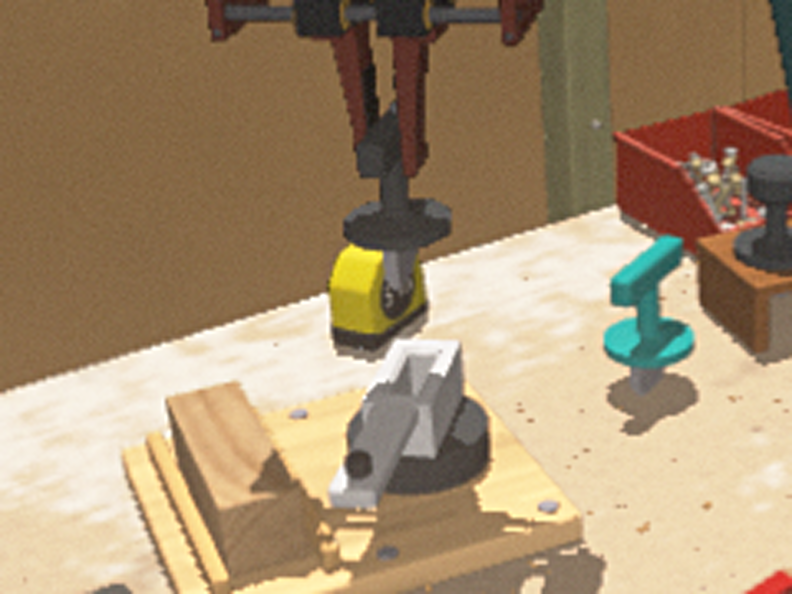

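The key hangs upright in the fingers (collar at (398,222), blade at (398,268)), above the slot at (420,365), and the blade looks parallel to the slot. I'll fit the collar and the hub in this same view to get the relative offset.

Run:
```python
from h import *
from scipy.optimize import least_squares
p=capture("scene");W=cloud(p)
s,r=tool();c=s["eef_pos"];f=c[2]-.163-.084
print("expected foot",f)
m=sel(W,c[:2],.045,f+.022,f+.048)
P=W[m];print(len(P),np.percentile(P[:,2]-f,[2,25,50,75,98]).round(4))
# outline of collar in image: project model circle (top face rim+bottom rim hull), maximise IoU with mask
u,v=np.where(m)[1],np.where(m)[0]
M=np.zeros(m.shape,np.uint8);M[m]=1
M=cv2.morphologyEx(M,cv2.MORPH_OPEN,np.ones((3,3)))
T=np.linalg.inv(np.array(p["extrinsics"]))
def proj(X):
    C=X@T[:3,:3].T+T[:3,3];return cv2.projectPoints(C.reshape(-1,1,3),np.zeros(3),np.zeros(3),np.array(p["mtx"],float),np.array([p["k1"],0,0,0.]))[0].reshape(-1,2)
a=np.linspace(0,2*np.pi,60)
hull=cv2.convexHull(np.argwhere(M)[:,::-1].astype(np.int32));H=cv2.fillConvexPoly(np.zeros(m.shape,np.uint8),hull,1)
def sil(x,y,z):
    X=np.vstack([np.c_[x+.03*np.cos(a),y+.03*np.sin(a),0*a+z+h] for h in(.030,.039)])
    return cv2.fillConvexPoly(np.zeros(m.shape,np.uint8),np.round(cv2.convexHull(proj(X).astype(np.float32))*16).astype(np.int32),1,shift=4)
best=[]
for dx in np.arange(-10,11,1):
  for dy in np.arange(-10,11,1):
    for dz in (-4,-2,0,2,4):
      S=sil(c[0]+dx/1e3,c[1]+dy/1e3,f+dz/1e3);best.append(((S&H).sum()/(S|H).sum(),dx,dy,dz))
best.sort(reverse=True);print(best[:6]);b=np.array(best[:15]);print("collar offset from tcp mm",b[:,1:].mean(0))
# slot hole centre in this view: deep points are dark; use hub-top mask hole
m2=sel(W,(.53,.139),.14,.070,.083);cs,h=cv2.findContours(m2.astype(np.uint8),cv2.RETR_CCOMP,cv2.CHAIN_APPROX_NONE)
for i,cc in enumerate(cs):
    if len(cc)>15:
        uv=cc.reshape(-1,2);Q=W[uv[:,1],uv[:,0]][m2[uv[:,1],uv[:,0]]];print(len(cc),h[0][i][3],rect(Q))
# blade tip points
B=W[sel(W,c[:2],.035,f-.005,f+.026)];print("blade",len(B),rect(B),B.min(0).round(3),B.mean(0).round(4))
```

```text
t 6.15 tcp [0.5282 0.1393 0.3873] yaw 135.69 z [-0.001  0.    -1.   ] F [-0.1  0.5 -2.7] M [ 0.04 -0.15 -0.02] w 0.0159 g 40.0 q [ 0.13  0.3   1.65  0.    1.19 -0.67]
expected foot 0.1402678505693385
448 [0.0289 0.035  0.0365 0.0374 0.0462]
[(np.float64(0.9032258064516129), np.int64(1), np.int64(-3), -4), (np.float64(0.9015151515151515), np.int64(1), np.int64(-2), -4), (np.float64(0.8981132075471698), np.int64(4), np.int64(-4), -4), (np.float64(0.8979206049149339), np.int64(2), np.int64(-1), -4), (np.float64(0.896421845574388), np.int64(4), np.int64(-3), -4), (np.float64(0.896421845574388), np.int64(2), np.int64(-2), -4)]
collar offset from tcp mm [ 2.46666667 -2.46666667 -3.73333333]
148 -1 (array([498.7, 167.1]), array([ 41.5, 168.8]), 46.00871276855469)
38 0 (array([528.5, 136.4]), array([22.7, 58.5]), 49.053958892822266)
blade 92 (array([525.2, 140. ]), array([ 9.1, 37.9]), 44.761940002441406) [0.509 0.124 0.139] [0.5177 0.1451 0.1518]
```

In the same view the collar is at (530.7,136.8) and the slot at about (530.6,136), with yaw matching to about 1°. Descending.

Emit:
drive_tool(
  increments=[
    {"tx": 0, "ty": 0, "tz": 20, "ax": 0, "ay": 0, "az": 0, "fingers": 10},
    {"tx": 0, "ty": 0, "tz": 40, "ax": 0, "ay": 0, "az": 0, "fingers": 10},
    {"tx": 0, "ty": 0, "tz": 54, "ax": 0, "ay": 0, "az": 0, "fingers": 10},
    {"tx": 0, "ty": 0, "tz": 60, "ax": 0, "ay": 0, "az": 0, "fingers": 10},
    {"tx": 0, "ty": 0, "tz": 66, "ax": 0, "ay": 0, "az": 0, "fingers": 10},
    {"tx": 0, "ty": 0, "tz": 72, "ax": 0, "ay": 0, "az": 0, "fingers": 10},
    {"tx": 0, "ty": 0, "tz": 72, "ax": 0, "ay": 0, "az": 0, "fingers": 10},
    {"tx": 0, "ty": 0, "tz": 72, "ax": 0, "ay": 0, "az": 0, "fingers": 10},
  ],
)

```text
time_s: 6.82
eef_pos: [0.5286, 0.1394, 0.3159]
eef_rot: [0.0, 0.377, 0.926, 0.0]
contact_force: [-0.0, -0.8, -2.6]
gripper_width: 0.0156
grip_force: 40.0
```

Emit:
drive_tool(
  increments=[
    {"tx": 0, "ty": 0, "tz": 5, "ax": 0, "ay": 0, "az": 0, "fingers": 10},
    {"tx": 0, "ty": 0, "tz": 10, "ax": 0, "ay": 0, "az": 0, "fingers": 10},
    {"tx": 0, "ty": 0, "tz": 14, "ax": 0, "ay": 0, "az": 0, "fingers": 10},
    {"tx": 0, "ty": 0, "tz": 17, "ax": 0, "ay": 0, "az": 0, "fingers": 10},
    {"tx": 0, "ty": 0, "tz": 17, "ax": 0, "ay": 0, "az": 0, "fingers": 10},
    {"tx": 0, "ty": 0, "tz": 17, "ax": 0, "ay": 0, "az": 0, "fingers": 10},
  ],
)

```text
time_s: 7.32
eef_pos: [0.5283, 0.1394, 0.2984]
eef_rot: [-0.0, 0.377, 0.926, -0.0]
contact_force: [0.4, -0.0, -2.5]
gripper_width: 0.0158
grip_force: 40.0
```

Emit:
drive_tool(
  increments=[
    {"tx": 0, "ty": 0, "tz": 2, "ax": 0, "ay": 0, "az": 0, "fingers": 10},
    {"tx": 0, "ty": 0, "tz": 4, "ax": 0, "ay": 0, "az": 0, "fingers": 10},
    {"tx": 0, "ty": 0, "tz": 4, "ax": 0, "ay": 0, "az": 0, "fingers": 10},
    {"tx": 0, "ty": 0, "tz": 4, "ax": 0, "ay": 0, "az": 0, "fingers": 10},
  ],
)

```text
time_s: 7.65
eef_pos: [0.5286, 0.1394, 0.295]
eef_rot: [0.0, 0.377, 0.926, 0.0]
contact_force: [0.2, 0.3, -0.6]
gripper_width: 0.0156
grip_force: 40.0
```

Collar contact is starting (Fz went from -2.6 to -0.6 N). Turning clockwise.

Emit:
drive_tool(
  increments=[
    {"tx": 0, "ty": 0, "tz": 0, "ax": 0, "ay": 0, "az": 0.08, "fingers": 10},
    {"tx": 0, "ty": 0, "tz": 0, "ax": 0, "ay": 0, "az": 0.16, "fingers": 10},
    {"tx": 0, "ty": 0, "tz": 0, "ax": 0, "ay": 0, "az": 0.24, "fingers": 10},
    {"tx": 0, "ty": 0, "tz": 0, "ax": 0, "ay": 0, "az": 0.32, "fingers": 10},
    {"tx": 0, "ty": 0, "tz": 0, "ax": 0, "ay": 0, "az": 0.4, "fingers": 10},
    {"tx": 0, "ty": 0, "tz": 0, "ax": 0, "ay": 0, "az": 0.48, "fingers": 10},
    {"tx": 0, "ty": 0, "tz": 0, "ax": 0, "ay": 0, "az": 0.56, "fingers": 10},
    {"tx": 0, "ty": 0, "tz": 0, "ax": 0, "ay": 0, "az": 0.64, "fingers": 10},
    {"tx": 0, "ty": 0, "tz": 0, "ax": 0, "ay": 0, "az": 0.72, "fingers": 10},
    {"tx": 0, "ty": 0, "tz": 0, "ax": 0, "ay": 0, "az": 0.8, "fingers": 10},
    {"tx": 0, "ty": 0, "tz": 0, "ax": 0, "ay": 0, "az": 0.8, "fingers": 10},
    {"tx": 0, "ty": 0, "tz": 0, "ax": 0, "ay": 0, "az": 0.8, "fingers": 10},
  ],
)

```text
time_s: 8.65
eef_pos: [0.5295, 0.1398, 0.2951]
eef_rot: [0.001, 0.707, 0.707, 0.002]
contact_force: [4.4, 3.9, -4.2]
gripper_width: 0.0159
grip_force: 40.0
```

```bash
cat > arm.py <<'E'
from h import *
s,r=tool()
p=capture("scene");W=cloud(p)
T=W[sel(W,(.5293,.1388),.135,.070,.083)&(np.hypot(W[...,0]-.5293,W[...,1]-.1388)>.05)]
print("arm dir deg",len(T),np.degrees(np.arctan2(T[:,1].mean()-.137,T[:,0].mean()-.530)).round(1))
Q=W[sel(W,(.528,.25),.12,.055,.066)&(W[...,1]>.2)];print("work",len(Q),rect(Q))
E
python3 arm.py
```

```text
t 8.65 tcp [0.5295 0.1398 0.2951] yaw 90.0 z [ 0.003  0.001 -1.   ] F [ 4.4  3.9 -4.2] M [ 0.76 -0.98  0.  ] w 0.0159 g 40.0 q [0.13 0.41 1.75 0.   0.98 0.13]
arm dir deg 392 106.8
work 790 (array([546.3, 231.3]), array([ 72.4, 138.7]), 81.14781188964844)
```

The arm follows, 136° to 107°, lagging by the free turn. Continuing.

Emit:
drive_tool(
  increments=[
    {"tx": 0, "ty": 0, "tz": 0, "ax": 0, "ay": 0, "az": 0.07, "fingers": 10},
    {"tx": 0, "ty": 0, "tz": 0, "ax": 0, "ay": 0, "az": 0.14, "fingers": 10},
    {"tx": 0, "ty": 0, "tz": 0, "ax": 0, "ay": 0, "az": 0.21, "fingers": 10},
    {"tx": 0, "ty": 0, "tz": 0, "ax": 0, "ay": 0, "az": 0.28, "fingers": 10},
    {"tx": 0, "ty": 0, "tz": 0, "ax": 0, "ay": 0, "az": 0.34, "fingers": 10},
    {"tx": 0, "ty": 0, "tz": 0, "ax": 0, "ay": 0, "az": 0.34, "fingers": 10},
    {"tx": 0, "ty": 0, "tz": 0, "ax": 0, "ay": 0, "az": 0.34, "fingers": 10},
  ],
)

```text
time_s: 9.28
eef_pos: [0.5301, 0.1397, 0.2953]
eef_rot: [0.001, 0.816, 0.577, 0.002]
contact_force: [6.2, 2.8, -3.7]
gripper_width: 0.0152
grip_force: 40.0
```

```bash
python3 arm.py
```

```text
t 9.28 tcp [0.5301 0.1397 0.2953] yaw 70.53 z [ 0.005  0.001 -1.   ] F [ 6.2  2.8 -3.7] M [ 0.54 -1.35  0.1 ] w 0.0152 g 40.0 q [0.13 0.41 1.75 0.   0.98 0.47]
arm dir deg 381 87.9
work 747 (array([546.6, 232.8]), array([ 70. , 139.6]), 81.12193298339844)
```

Emit:
drive_tool(
  increments=[
    {"tx": 0, "ty": 0, "tz": 0, "ax": 0, "ay": 0, "az": 0.05, "fingers": 10},
    {"tx": 0, "ty": 0, "tz": 0, "ax": 0, "ay": 0, "az": 0.1, "fingers": 10},
    {"tx": 0, "ty": 0, "tz": 0, "ax": 0, "ay": 0, "az": 0.12, "fingers": 10},
    {"tx": 0, "ty": 0, "tz": 0, "ax": 0, "ay": 0, "az": 0.12, "fingers": 10},
  ],
)

```text
time_s: 9.67
eef_pos: [0.5303, 0.1396, 0.2954]
eef_rot: [0.001, 0.85, 0.527, 0.003]
contact_force: [7.0, 2.2, -5.2]
gripper_width: 0.0157
grip_force: 40.0
```

```bash
python3 arm.py
```

```text
t 9.67 tcp [0.5303 0.1396 0.2954] yaw 63.63 z [ 0.006  0.001 -1.   ] F [ 7.   2.2 -5.2] M [ 0.53 -1.55  0.29] w 0.0157 g 40.0 q [0.13 0.41 1.75 0.   0.98 0.59]
arm dir deg 383 82.5
work 735 (array([547. , 238.3]), array([ 58.5, 137.1]), 80.32882690429688)
```

Emit:
drive_tool(
  increments=[
    {"tx": 0, "ty": 0, "tz": 0, "ax": 0, "ay": 0, "az": 0.04, "fingers": 10},
    {"tx": 0, "ty": 0, "tz": 0, "ax": 0, "ay": 0, "az": 0.08, "fingers": 10},
    {"tx": 0, "ty": 0, "tz": 0, "ax": 0, "ay": 0, "az": 0.1, "fingers": 10},
    {"tx": 0, "ty": 0, "tz": 0, "ax": 0, "ay": 0, "az": 0.1, "fingers": 10},
  ],
)

```text
time_s: 10.05
eef_pos: [0.53, 0.1395, 0.2954]
eef_rot: [0.001, 0.874, 0.485, 0.002]
contact_force: [5.2, 1.9, -3.2]
gripper_width: 0.0167
grip_force: 42.9
```

```bash
python3 arm.py
```

```text
t 10.05 tcp [0.53   0.1395 0.2954] yaw 58.05 z [ 0.005 -0.    -1.   ] F [ 5.2  1.9 -3.2] M [ 0.31 -1.16  1.26] w 0.0167 g 42.9 q [ 0.13  0.41  1.75 -0.    0.98  0.69]
arm dir deg 384 82.4
work 736 (array([548.6, 238.1]), array([ 58.1, 141. ]), 81.0475082397461)
```

The arm stopped at 82.4° and the moment jumped to 1.26 N m, so it is at its hard stop (0.93 rad travelled). I'll ease off, release and rise.

Emit:
drive_tool(
  increments=[
    {"tx": 0, "ty": 0, "tz": 0, "ax": 0, "ay": 0, "az": -0.06, "fingers": 10},
    {"tx": 0, "ty": 0, "tz": 0, "ax": 0, "ay": 0, "az": -0.1, "fingers": 10},
    {"tx": 0, "ty": 0, "tz": 0, "ax": 0, "ay": 0, "az": -0.1, "fingers": 50},
    {"tx": 0, "ty": 0, "tz": 0, "ax": 0, "ay": 0, "az": -0.1, "fingers": 50},
    {"tx": 0, "ty": 0, "tz": 0, "ax": 0, "ay": 0, "az": -0.1, "fingers": 50},
    {"tx": 0, "ty": 0, "tz": 0, "ax": 0, "ay": 0, "az": -0.1, "fingers": 50},
    {"tx": 0, "ty": 0, "tz": 0, "ax": 0, "ay": 0, "az": -0.1, "fingers": 50},
    {"tx": 0, "ty": 0, "tz": 0, "ax": 0, "ay": 0, "az": -0.1, "fingers": 50},
  ],
)

```text
time_s: 10.77
eef_pos: [0.5281, 0.1393, 0.2946]
eef_rot: [-0.0, 0.85, 0.526, -0.0]
contact_force: [-1.4, -0.2, -1.0]
gripper_width: 0.0496
grip_force: 0.0
```

Emit:
drive_tool(
  increments=[
    {"tx": 0, "ty": 0, "tz": -10, "ax": 0, "ay": 0, "az": 0, "fingers": 50},
    {"tx": 0, "ty": 0, "tz": -30, "ax": 0, "ay": 0, "az": 0, "fingers": 50},
    {"tx": 0, "ty": 0, "tz": -60, "ax": 0, "ay": 0, "az": 0, "fingers": 50},
    {"tx": 0, "ty": 0, "tz": -90, "ax": 0, "ay": 0, "az": 0, "fingers": 50},
    {"tx": 0, "ty": 0, "tz": -120, "ax": 0, "ay": 0, "az": 0, "fingers": 50},
    {"tx": 0, "ty": 0, "tz": -120, "ax": 0, "ay": 0, "az": 0, "fingers": 50},
    {"tx": 0, "ty": 0, "tz": -120, "ax": 0, "ay": 0, "az": 0, "fingers": 50},
  ],
)

```text
time_s: 11.35
eef_pos: [0.5289, 0.1395, 0.4173]
eef_rot: [0.001, 0.85, 0.526, 0.002]
contact_force: [-0.8, -0.1, -0.1]
gripper_width: 0.0497
grip_force: 0.0
```

```bash
cat >> arm.py <<'E'
cv2.imwrite("pics/s9.png",cv2.resize(p["pixels"][130:330,150:400],None,fx=3,fy=3,interpolation=2))
C=W[sel(W,(.53,.138),.06,.134,.155)];print("bar top",len(C),rect(C) if len(C)>5 else 0,np.median(C[:,2]))
E
python3 arm.py
```

```text
t 11.35 tcp [0.5289 0.1395 0.4173] yaw 63.53 z [ 0.005  0.001 -1.   ] F [-0.8 -0.1 -0.1] M [-0.03 -0.05  0.01] w 0.0497 g 0.0 q [0.13 0.27 1.61 0.   1.26 0.59]
arm dir deg 382 82.5
work 733 (array([548.1, 242. ]), array([ 50.6, 140.3]), 80.83152770996094)
bar top 253 (array([530.7, 139.5]), array([75.5, 19.9]), 64.77564239501953) 0.13956373658167642
```

View pics/s9.png

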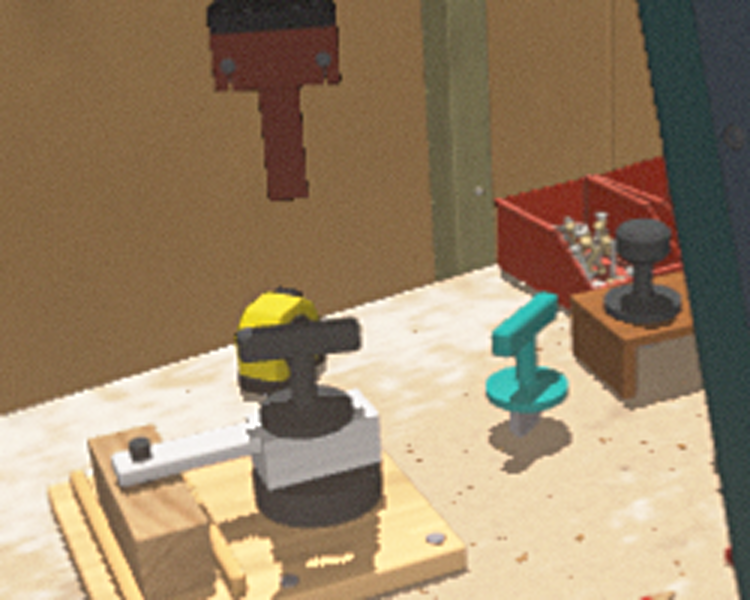

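The key stands upright, collar on the hub at (308,410). The arm lies across the offcut with its tip at (135,460), the round key is still in its rack at (645,270), and the gripper is clear. Handing in.

```bash
python3 -c "
from bench import manip;print(manip.close_job())"
```

```text
the job is handed in; nothing more can be done
None
```

I handed the job in at about 11.4 s on the robot's clock; the judge returned no verdict. The last picture shows the blade key upright in the slot with its collar on the hub, the retaining arm at its stop across the offcut, the round key still in the rack and the gripper clear.

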